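# Pack and press a stone tile in the setting bed

## Robot

A 6-joint arm with a two-finger parallel gripper is mounted at the origin on the work surface. World frame = base frame: x ahead of the robot, y to its left, z up, the work surface at z = 0. Lengths are in m, angles in rad, forces in N, time in s.
With the tool pointing down it reaches from about 0.325 to 0.9 m from the base axis. Payload 6.1 kg.
Tool frame: the origin (TCP) lies midway between the tips of the shut fingers; the grasp point (between the pads) lies 19 mm behind it; z points along the fingers, y is the line along which they close (so a half turn about z gives the same grasp; the last joint's range is limited). The gripper opens to 85 mm and grips with 20 to 120 N. Pads are 22 mm wide; open, the fingers measure 114 mm over their backs; the gripper's body (76 mm by 85 mm) begins 54 mm behind the grasp point. The pads swing forward as they close: fully open they stand 13 mm farther back than shut.
Start: joints at [1.121, 0.22, 1.526, -0, 1.395, -0.126], TCP at [0.199, 0.593, 0.231] pointing down, gripper open.
Joint ranges: [-2.98, 2.98], [-0.91, 2.08], [0.09, 2.57], [-1.24, 4.39], [0.2, 2.65], [-2.68, 2.68]. Speed limits (rad/s): [2.57, 2.57, 3.01, 3.14, 3.14, 3.14].

## Interface

Orientations are given as [roll, pitch, yaw] about the fixed x, y, z axes, in that order (R = Rz(yaw) Ry(pitch) Rx(roll)).
In Python, from plant import movep, move_l, set_joints, gripper_to, hold, inverse_kinematics, observe, get_image, get_calibration, Unreachable, job_done gives the robot as it stands. Calls block until the motion is done:
- movep(position, orientation): joint-space move of the TCP to a pose.
- move_l(position, feed=0.15, rotation=None, max_force=None): straight line of the TCP; rotation=None keeps the orientation; feed is the mean speed in m/s. With max_force (N) it stops when the force on the tool has changed by that much, and returns True; else False.
- set_joints(angles): joint-space move.
- gripper_to(opening, f_grip=None): finger opening in m; f_grip is the grip in N (None keeps the last); returns when the fingers have stopped.
- hold(seconds).
- inverse_kinematics(position, orientation): joint angles nearest the present ones, or None.
- observe(): the state.
- get_image(name): name is "scene" or "top"; returns (picture, depth): 384x512x3 uint8, red, green, blue; 384x512 float32, m along the optical axis (not along the pixel's ray), 0 where there is no reading.
- get_calibration(name): a dict with "intrinsics" (3x3 intrinsics, pixels), "world_from_camera" (4x4, takes a point from camera to world coordinates). Camera axes: x right, y down, z forward; pixel columns grow to the right and rows downward; lengths in m; the calibration is good to about 2 mm. A picture is of the moment at which its call begins. get_calibration takes no time and is no camera call.
A pose or a line that the arm cannot do raises Unreachable and nothing moves.
- job_done(): hands the job in; it is judged then, once.
The state is a dict: "time_s": time; "q": joint angles; "joint_velocities": joint speeds; "joint_torque": joint torques, N m; "eef_pos": TCP position; "tcp_rot": TCP orientation; "ft_force": force on the tool from outside, world axes, zero at the start; "torque": the same for the moment, N m; "opening": finger opening in m; "grasp_force": force on a finger pad.
Only numpy, scipy, OpenCV 4.12 (cv2) and the standard library are available. Lean on these libraries where they do the work, as an engineer would, in place of code of your own. Each camera call takes 0.05 s, during which the arm holds its last target. There are 200 camera calls.

## Task

On the stone carver's setting bed, first seat the loose wooden jaw fully down over the two brass pins and let go of it. Then take the red packer by its handle and lower it, down to the bed, into the gap between the jaw and a tile, only at the tile where the gap is wide enough, and push that tile with it until its whole back edge is flush against the steel fence. Finish while still gripping the packer and holding the tile firmly pressed against the fence; leave the jaw seated, and leave the other tile and everything else on the bench where it lies.

Things in the scene. Friction and masses are not known exactly. Their poses are not given: they have to be found in the camera images.
- bed: Setting bed, a fixed blue plate 200 (x) x 240 (y) x 18 mm high. Origin: centre of its underside, on the bench; x points to the fence, y along it, z up. Two upright brass pins stand on it at x = -78, y = +-80 mm: 10 mm thick for 12 mm, then tapering to a blunt point 22 mm above the plate.
- fence: Steel fence along the bed's back edge, part of the bed and with the same origin and axes as the bed: 240 mm long, 18 mm thick, top 46 mm above the bench. Its face towards the tiles is the plane x = +80 mm of the bed.
- jaw_seat (a point): Point on the bed's upper face midway between the pins (bed x = -78 mm, y = 0, z = 18 mm): the seated jaw's origin comes here, the jaw's y along the bed's y (either way round).
- jaw: Loose light-wood bar, 0.3 kg, 36 (x) x 220 (y) x 30 mm high; two vertical 13.5 mm through-holes at x = 0, y = +-80 mm. Dark handle at mid-top, 16 (x) x 60 (y) mm, 30 to 72 mm above the underside; grip across x. Origin: centre of underside. Half turn alike. Starts on the bench left or right of the bed. Seated, its tile-side face is at bed x = -60 mm, its top 48 mm above the bench.
- packer: Loose red spacer, 0.15 kg, 32 (x, the thickness across the gap) x 56 (y) x 30 mm high; dark upright handle 18 (x) x 30 (y) mm on its middle, 30 to 85 mm above the underside: grip it across x, with fingertips high enough to clear the seated jaw. Origin: centre of underside, z up. Half turn alike. It starts on the bench, on the other side of the bed from the jaw.
- tile_short: Loose marble tile, 88 (x) x 90 (y) x 22 mm, 0.3 to 0.65 kg, on the left or right half of the bed. Origin: underside, middle of the back edge (towards the fence); it reaches from x = 0 to -88 mm in its own frame, z up. Starts 6 to 12 mm short of the fence, up to 0.03 rad askew; its gap to the seated jaw is about 40 to 46 mm, enough for the packer. Pushing it along takes 2 to 7 N.
- tile_long: Loose marble tile like the other but 112 mm long in x, in the other half of the bed. Origin likewise under the middle of its back edge. Its gap to the seated jaw is 16 to 22 mm, too narrow for the packer. It stays where it is.
- offcut: Bystander, to be left alone. Marble offcut, 70 x 50 x 30 mm; origin at the centre of its underside.
- chisel: Bystander, to be left alone. Carving point with a screwdriver-like handle, 190 mm long, lying; origin about the middle of its length.
- mallet: Bystander, to be left alone. Hammer, 270 mm long, lying; origin about the middle of its length.
- brush: Bystander, to be left alone. Dusting brush, 200 mm long, lying; origin about the middle of its length.
- dust_bowl: Bystander, to be left alone. White bowl, 110 mm across, 45 mm high; origin at the centre of its underside.
- paste_jar: Bystander, to be left alone. Amber jar, 70 mm across, 80 mm high; origin at the centre of its underside.
- bangle: Bystander, to be left alone. Blue ring, 76 mm across, 14 mm high; origin at the centre of its underside.
There are look-alikes about, which are no part of the job. Of the things like the packer, leave any that is green; of the rest the smaller one is meant.

How it is judged:
On the way, in this order (a step that is already met when the one before it is completed fails the run):
1. the jaw is seated on both pins and let go (horizontal distance between jaw and jaw_seat below 0.004 m and z of jaw in the frame of bed below 0.021 m and angle between jaw's own z axis and vertical below 0.05 rad and angle between the y axis of jaw and the y axis of bed, either way round below 0.05 rad and contact force between the fingers and jaw below 0.1 N), for 0.2 s.
2. the packer is down in the gap between the seated jaw and the shorter tile (horizontal distance between jaw and jaw_seat below 0.004 m and z of jaw in the frame of bed below 0.021 m and angle between jaw's own z axis and vertical below 0.05 rad and angle between the y axis of jaw and the y axis of bed, either way round below 0.05 rad and x of packer in the frame of tile_short between -0.13 and -0.1 m and y of packer in the frame of tile_short between -0.025 and 0.025 m and z of packer in the frame of bed below 0.028 m and angle between packer's own z axis and vertical below 0.15 rad), for 0.2 s.
At the end, for the whole second after the job is handed in: Jaw seated within 4 mm and 0.05 rad. Gripped packer upright in the shorter tile's gap, within 25 mm of the tile's middle, at most 10 mm above the bed, pressing the tile; tile presses the fence over 3 N, within 2.5 mm and 0.03 rad of it, untouched by the gripper. Longer tile moved under 10 mm (all of step 2 and x of tile_short in the frame of bed above 0.0775 m and angle between the x axis of tile_short and the x axis of bed, either way round below 0.03 rad and angle between tile_short's own z axis and vertical below 0.05 rad and z of tile_short in the frame of bed below 0.021 m and contact force between the fingers and packer above 1 N and contact force between packer and tile_short above 3 N and contact force between tile_short and fence above 3 N and contact force between each of the arm, the fingers and tile_short below 0.1 N and linear speed of tile_short below 0.01 m/s and distance of tile_long from where it was at the start of the episode below 0.01 m); the arm keeps its last pose, push and grip.
It fails at once if the longer tile is pushed away (distance of tile_long from where it was at the start of the episode above 0.01 m).
It fails at once if something else on the bench is pushed about (distance of any of offcut, chisel, mallet, brush, dust_bowl, paste_jar, bangle from where it was at the start of the episode above 0.03 m).
It also fails if it takes over 58 s, if anything falls off the work surface, if the arm or the gripper's body presses on something with over 40 N, if the wrist force passes 120 N, or if a joint passes its speed limit or range.

## Working session

There is one attempt and no reset: what is moved stays moved. The work goes in short steps, each a Python script; the robot and the scene stay as the last script left them, time stands still between calls to the robot, and variables do not carry over. Pictures are saved under pics/ and viewed, at most 10 in all, crops included, and the job is handed in when it is done.

```bash
mkdir -p pics; ls; cat > h.py <<'E'
import numpy as np, cv2
from plant import *
def grab(n):
    im,d=get_image(n); c=get_calibration(n); K=np.array(c["intrinsics"]); T=np.array(c["world_from_camera"])
    v,u=np.mgrid[:d.shape[0],:d.shape[1]]
    P=np.stack([(u-K[0,2])/K[0,0]*d,(v-K[1,2])/K[1,1]*d,d],-1)@T[:3,:3].T+T[:3,3]
    P[d==0]=np.nan
    return im,P,K,T
def save(n,im,s=1.5): cv2.imwrite(f"pics/{n}.png",cv2.resize(im[...,::-1],None,fx=s,fy=s,interpolation=cv2.INTER_CUBIC))
E
python3 - <<'E'
from h import *
for n in("top","scene"):
    im,P,K,T=grab(n); save(n+"0",im,1.5); np.savez(n+"0.npz",im=im,P=P); print(n,K[0,0],T.round(3).tolist())
print(observe())
E
```

```text
pics
top 414.9850275223087 [[-0.014, -0.995, 0.101, 0.428], [-1.0, 0.014, 0.004, 0.009], [-0.005, -0.101, -0.995, 1.355], [0.0, 0.0, 0.0, 1.0]]
scene 376.25065894388683 [[0.296, 0.75, -0.592, 1.203], [0.955, -0.238, 0.176, -0.192], [-0.008, -0.617, -0.787, 0.926], [0.0, 0.0, 0.0, 1.0]]
{'time_s': 0.1, 'q': array([ 1.12088748e+00,  2.21145527e-01,  1.52748474e+00, -1.74349188e-05,
        1.39470994e+00, -1.26081171e-01]), 'joint_velocities': array([-1.04389775e-03, -1.42493810e-03, -3.76168935e-03, -7.37139174e-06,
       -1.08921767e-03, -2.89795961e-04]), 'joint_torque': array([ 1.83684453e-03, -4.98239815e+01, -3.90549874e+01, -2.30241631e-05,
        5.52165991e-03, -1.74948764e-05]), 'eef_pos': array([0.19863404, 0.59202435, 0.23031605]), 'tcp_rot': array([-3.13985682e+00, -2.02725841e-04,  2.81776787e+00]), 'ft_force': array([ 0.60094413, -0.59428904,  0.68572629]), 'torque': array([-0.01733432, -0.0605843 ,  0.03554755]), 'grasp_force': 0.0, 'opening': 0.08550897519604798}
```

View pics/top0.png

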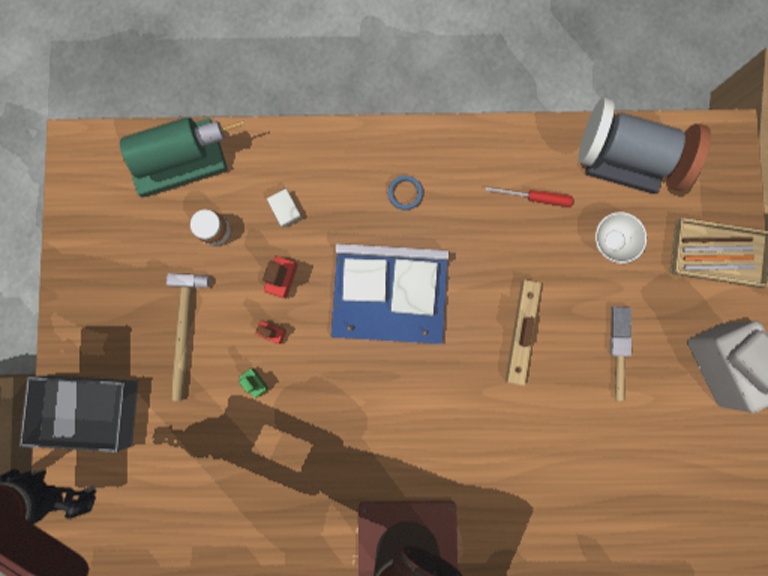

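View pics/scene0.png

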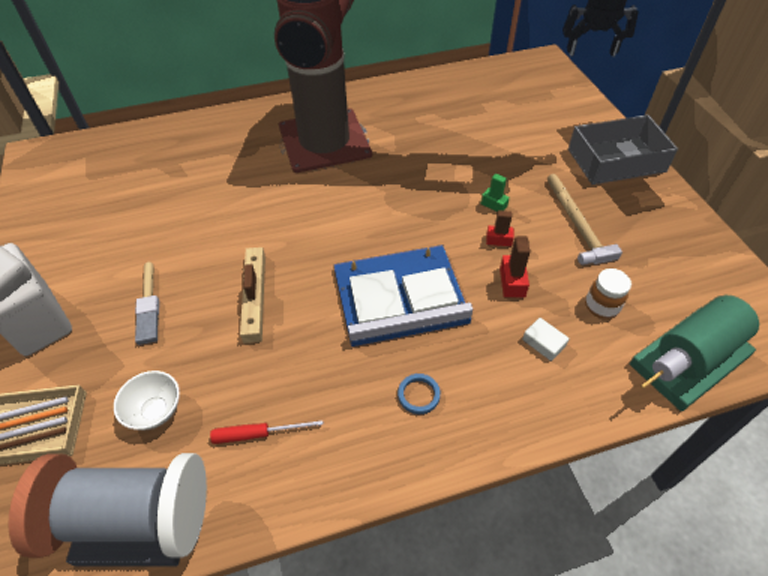

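```bash
cat > seg.py <<'E'
from h import *
import sys
def rect(p):
    (c,s,a)=cv2.minAreaRect((p*1000).astype(np.float32)); return np.round(c,1),np.round(s,1),round(a,2)
def hsv(im): return cv2.cvtColor(im,cv2.COLOR_RGB2HSV).astype(int)
def box(P,x0,x1,y0,y1,z0,z1): return (P[...,0]>x0)&(P[...,0]<x1)&(P[...,1]>y0)&(P[...,1]<y1)&(P[...,2]>z0)&(P[...,2]<z1)
E
python3 - <<'E'
from seg import *
for n in("top","scene"):
    f=np.load(n+"0.npz"); im,P=f["im"],f["P"]; H=hsv(im)
    if n=="top":
        for nm,(u,v) in dict(bigred=(280,276),smallred=(270,331),green=(252,382),tl=(365,280),tr=(413,287),jaw=(525,350),bed=(390,330)).items(): print(nm,P[int(v/1.5),int(u/1.5)].round(4))
    reg=box(P,.3,.75,-.12,.2,-.05,.1)
    b=reg&(H[...,0]>100)&(H[...,0]<130)&(H[...,1]>120)
    print("blue z",np.nanmedian(P[b][:,2]),b.sum())
    bb=b&(abs(P[...,2]-np.nanmedian(P[b][:,2]))<.006)&(P[...,0]<.63)
    print("blue",rect(P[bb][:,:2]))
    j=box(P,.3,.75,-.36,-.18,.018,.042); print("jaw top",rect(P[j][:,:2]),np.median(P[j][:,2]),j.sum())
    j=box(P,.3,.75,-.36,-.18,.05,.1); print("jaw handle",rect(P[j][:,:2]),np.median(P[j][:,2]))
    r=box(P,.3,.75,.15,.4,.008,.15)&((H[...,0]<8)|(H[...,0]>172))
    k,l,st,ce=cv2.connectedComponentsWithStats(r.astype(np.uint8))
    for i in range(1,k):
        if st[i,4]>20: p=P[l==i]; print("red",st[i],rect(p[:,:2]),"z",np.percentile(p[:,2],[5,50,95]).round(3))
    w=reg&(H[...,1]<50)&(H[...,2]>140)&(P[...,2]>.03)
    k,l,st,ce=cv2.connectedComponentsWithStats(w.astype(np.uint8))
    for i in range(1,k):
        if st[i,4]>20: p=P[l==i]; print("white",st[i],rect(p[:,:2]),"z",np.percentile(p[:,2],[5,50,95]).round(3))
    tb=box(P,.3,.75,.2,.4,.045,.15); k,l,st,ce=cv2.connectedComponentsWithStats(tb.astype(np.uint8))
    for i in range(1,k):
        if st[i,4]>6: p=P[l==i]; print("tall",st[i],rect(p[:,:2]),"zmax",p[:,2].max().round(3),p.mean(0).round(4))
    if n=="top": save("crop0",im[170:275,150:310],4)
E
```

```text
bigred [0.5709 0.2528 0.1006]
smallred [0.4621 0.2728 0.0889]
green [0.3589 0.314  0.0652]
tl [0.5696 0.083  0.0328]
tr [ 0.5513 -0.0191  0.04  ]
jaw [ 0.4151 -0.2552  0.0289]
bed [0.4604 0.0301 0.0212]
blue z 0.018509932028961895 1681
blue (array([528.5,  32.7]), array([236.2, 174.9]), 85.53)
jaw top (array([ 548. , -288.6]), array([ 83.9, 417.1]), 81.0) 0.02955650996372361 795
jaw handle (array([ 453.9, -253.6]), array([16.8, 59.6]), 78.29) 0.07064192197981378
red [176 171  22  28 263] (array([578.4, 264.2]), array([46.8, 79.5]), 70.76) z [0.018 0.043 0.056]
red [170 214  20  15 117] (array([461. , 286.6]), array([56.3, 31.7]), 67.0) z [0.021 0.031 0.061]
white [224 163  75  10 453] (array([628.5,  24.5]), array([237.3,  18.8]), 85.65) z [0.037 0.046 0.051]
white [228 172  30  29 772] (array([569.2,  84. ]), array([89.5, 87.6]), 86.82) z [0.036 0.041 0.045]
white [261 173  31  37 986] (array([552.6, -21.7]), array([ 89.8, 112.1]), 84.2) z [0.036 0.041 0.045]
tall [140 141  11  20 156] (array([685.9, 388.6]), array([22.3, 60.8]), 89.63) zmax 0.085 [0.6832 0.3894 0.0684]
tall [176 17
[... 875 characters left out ...]
6.8, 35.5]), 60.75) z [0.01  0.029 0.034]
red [333 170  20  28 328] (array([581.4, 263.6]), array([46.3, 80.3]), 72.23) z [0.012 0.042 0.05 ]
white [ 232  179   83   43 2117] (array([571.1,  29. ]), array([239.5, 138.8]), 85.75) z [0.038 0.042 0.048]
tall [326 116  12  15 118] (array([357.1, 321.6]), array([30.3, 21.2]), 35.87) zmax 0.089 [0.3605 0.3194 0.0699]
tall [330 140  11  14 128] (array([463.8, 286.3]), array([30.1, 21.3]), 68.31) zmax 0.089 [0.4673 0.2841 0.0707]
tall [336 157  18  33 328] (array([581.3, 258.9]), array([37.6, 71.7]), 81.9) zmax 0.127 [0.5896 0.2584 0.0917]
tall [394 181  16  23 230] (array([691.2, 388.8]), array([60.3, 22.2]), 0.03) zmax 0.085 [0.6942 0.3892 0.0668]
```

View pics/crop0.png

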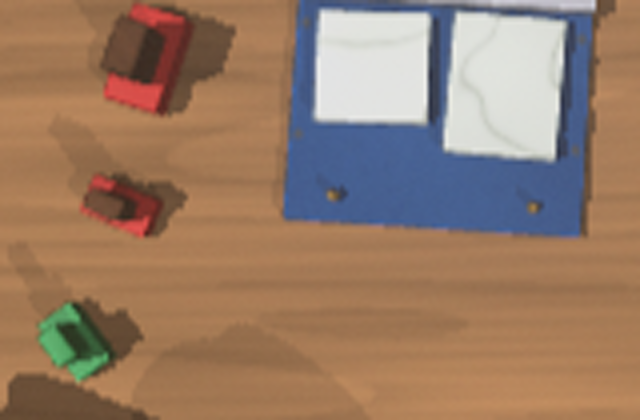

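Of the packer-like things, top-view pixels (raw/crop) are: large red (187,184)/(150,58), small red (180,221)/(120,205), green (168,255)/(75,340). The small red measures 56 x 32 mm with a 30 x 18 mm handle, so it is the packer. The short tile is on the left half, with its centre at (569,84) mm.

```bash
python3 - <<'E'
from seg import *
for n in("top","scene"):
    f=np.load(n+"0.npz"); im,P=f["im"],f["P"]
    j=box(P,.3,.6,-.34,-.18,.023,.036); print(n,"jaw body",rect(P[j][:,:2]),"handle top",end=" ")
    j=box(P,.3,.6,-.34,-.18,.064,.1); print(rect(P[j][:,:2]),np.median(P[j][:,2]))
    H=hsv(im); b=box(P,.4,.52,-.08,.16,.024,.06)
    k,l,st,ce=cv2.connectedComponentsWithStats(b.astype(np.uint8))
    for i in range(1,k): print("pin",st[i,4],P[l==i].mean(0).round(4))
c=get_calibration("top");K=np.array(c["intrinsics"]);T=np.array(c["world_from_camera"])
for u,v in((234,218.75),(283.75,221.75)):
    r=T[:3,:3]@np.linalg.solve(K,[u,v,1]); print(T[:3,3]+r*(.034-T[2,3])/r[2])
for x,y,z,a in((.455,-.2535,.15,78.2),(.455,-.2535,.15,-101.8),(.463,.0374,.1,85.6),(.463,.0374,.1,-94.4),(.4635,.2864,.1,66.5),(.4635,.2864,.1,-113.5)):
    print(a,inverse_kinematics([x,y,z],[np.pi,0,np.radians(a)]))
E
```

```text
top jaw body (array([ 454.5, -253.6]), array([ 37.6, 220.3]), 78.59) handle top (array([ 453.9, -253.6]), array([16.8, 59.6]), 78.29) 0.07142988688493357
pin 220 [ 0.5084 -0.0194  0.0406]
pin 1 [0.5188 0.0871 0.0242]
pin 1 [0.5186 0.0743 0.0246]
pin 1 [0.518  0.0389 0.0259]
pin 1 [0.5003 0.1513 0.0264]
pin 1 [0.5002 0.1386 0.0255]
pin 1 [0.4995 0.0904 0.0259]
pin 1 [0.4962 0.084  0.0262]
pin 1 [0.4938 0.1355 0.0246]
pin 1 [0.4901 0.1065 0.0265]
pin 2 [0.4877 0.0489 0.0249]
pin 1 [ 0.4884 -0.0216  0.0248]
pin 1 [ 0.4914 -0.0313  0.0247]
pin 1 [ 0.4879 -0.0569  0.0244]
pin 1 [0.4837 0.1065 0.0266]
pin 1 [0.4828 0.0425 0.0268]
pin 1 [ 0.4845 -0.0729  0.024 ]
pin 1 [0.4768 0.0682 0.0246]
pin 1 [ 0.479  -0.0022  0.0256]
pin 1 [0.4747 0.142  0.0244]
pin 8 [0.468  0.1159 0.0352]
pin 1 [0.4707 0.0875 0.0258]
pin 1 [0.4681 0.1323 0.0249]
pin 1 [0.4645 0.1036 0.0249]
pin 1 [0.4674 0.0811 0.0253]
pin 1 [0.4673 0.0747 0.0255]
pin 1 [0.4619 0.1421 0.0241]
pin 8 [ 0.4563 -0.0427  0.0348]
pin 1 [0.4516 0.0908 0.0261]
pin 1 [0.454  0.0333 0.0263]
pin 1 [0.4505 0.0142 0.0248]
pin 1 [0.4482 0.0717 0.0
[... 178 characters left out ...]
rray([16.4, 61. ]), 77.35) 0.07216829336377134
pin 12 [0.4703 0.1168 0.0323]
pin 1 [0.4837 0.143  0.0242]
pin 12 [ 0.4589 -0.0434  0.0326]
pin 1 [ 0.4545 -0.0332  0.0248]
pin 171 [ 0.5089 -0.0206  0.041 ]
pin 1 [ 0.5183 -0.0631  0.0282]
[0.46520471 0.11244447 0.034     ]
[ 0.45349807 -0.04543273  0.034     ]
78.2 [-0.6597958   0.04617674  1.87730595  0.          1.21810997 -0.45384695]
-101.8 None
85.6 [-8.94268069e-02 -2.57209841e-02  2.05344076e+00 -4.44089210e-16
  1.11387287e+00 -1.26323198e-02]
-94.4 None
66.5 [ 4.08716573e-01  1.64613511e-01  1.85155868e+00 -4.44089210e-16
  1.12542046e+00  8.18868948e-01]
-113.5 [ 0.40871657  0.16461351  1.85155868  0.          1.12542046 -2.32272371]
```

```bash
python3 - <<'E'
from seg import *
a=np.radians(78.5); x,y=.4548,-.2535
movep([x,y,.16],[np.pi,0,a]); gripper_to(.06)
print(move_l([x,y,.042],feed=.1,max_force=8), observe()["eef_pos"])
gripper_to(0,60); o=observe(); print(o["opening"],o["grasp_force"],o["eef_pos"])
move_l([x,y,.15],feed=.15)
sx,sy,b=.4632,.0370,np.radians(90-4.35)
movep([sx,sy,.15],[np.pi,0,b]); hold(.3)
o=observe();print(o["time_s"],o["opening"],o["grasp_force"],o["eef_pos"],o["ft_force"])
for n in("top","scene"):
    im,P,K,T=grab(n); save("hand_"+n,im[150:260,190:320] if n=="top" else im[120:260,200:340],4)
    for z0 in (.12,):
        j=box(P,.38,.56,-.1,.17,.125-.04+.05-.005,.145); print(n,rect(P[j][:,:2]),np.median(P[j][:,2]),j.sum())
    j=box(P,.40,.53,-.1,.17,.12,.15); print(np.nanpercentile(P[box(P,.4,.53,.07,.17,.08,.2)][:,2],[5,50,95]))
    np.savez(n+"1.npz",im=im,P=P)
E
```

```text
True [ 0.45430361 -0.25302831  0.06488287]
0.05575406413993423 62.31234669685364 [ 0.45439619 -0.25305518  0.0659109 ]
6.8333 0.05545587090288696 64.08918499946594 [0.46340446 0.03615787 0.14999144] [-0.51361726  0.12673556 -3.16196319]
top (array([0., 0.]), array([0., 0.]), 0.0) nan 0
nan
scene (array([473.1,  28.5]), array([46.6, 12.4]), 13.89) 0.13685584782373417 31
nan
  return _methods._mean(a, axis=axis, dtype=dtype,
  ret = ret.dtype.type(ret / rcount)
  return np.nanmean(a, axis, out=out, keepdims=keepdims)
```

View pics/hand_scene.png

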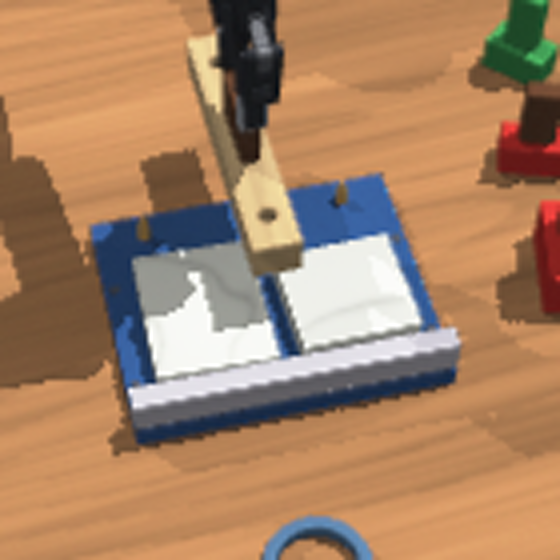

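The jaw lies along world x, so I gripped its handle lengthwise (opening 55 mm). I'll set it back down, which also centres it along its length, and regrip across x.

```bash
python3 - <<'E'
from seg import *
a=np.radians(78.5); x,y=.4548,-.2535
movep([x,y,.15],[np.pi,0,a])
move_l([x,y,.085],feed=.12); print(move_l([x,y,.0645],feed=.03,max_force=4)); o=observe(); p=o["eef_pos"]; print(p,o["ft_force"])
gripper_to(.083); 
move_l([p[0],p[1],.13],feed=.15)
a2=np.radians(-11.5)
movep([p[0],p[1],.13],[np.pi,0,a2]); gripper_to(.05)
print(move_l([p[0],p[1],.043],feed=.08,max_force=8), observe()["eef_pos"])
gripper_to(0,70); o=observe(); print(o["opening"],o["grasp_force"],o["eef_pos"],o["ft_force"])
move_l([p[0],p[1],.15],feed=.15)
sx,sy,b=.4632,.0370,np.radians(90-4.35)
movep([sx,sy,.15],[np.pi,0,b]); hold(.2)
o=observe();print(o["time_s"],o["opening"],o["eef_pos"],o["tcp_rot"],o["ft_force"])
for n in("top","scene"):
    im,P,K,T=grab(n)
    if n=="scene": save("hand2",im[110:250,200:340],4)
    q=P[box(P,.4,.53,-.1,.17,.08,.155)]; h=np.histogram(q[:,2],np.arange(.08,.16,.005)); print(n,h[0])
    for s in(1,-1):
        m=box(P,.38,.56,*((.075,.18) if s>0 else (-.12,0)),.128,.148); print(rect(P[m][:,:2]),m.sum())
    np.savez(n+"1.npz",im=im,P=P)
E
```

```text
True
[ 0.45450371 -0.25336108  0.06598412] [-0.33002811 -0.31818624  3.10178936]
False [ 0.45499695 -0.2537354   0.04364776]
0.014670216069102529 68.57449650764465 [ 0.45485124 -0.2536258   0.04353917] [-0.24141337  0.62804416  3.41599426]
15.9833 0.014757367812904668 [0.46341339 0.0360298  0.14991024] [-3.14143962e+00  1.31744283e-04  1.49246218e+00] [ 0.15969854 -0.79851953 -3.74747666]
top [  0   0   0   0   0   0   0   1   0   0  41 111  13   0   0]
(array([470.9, 142.2]), array([ 5.5, 35.6]), 85.12) 28
(array([456.6, -42.1]), array([64.7, 35.1]), 89.18) 137
scene [  0   0   0   0   1  41  89  78  89 103 124 523  45  16  22]
(array([469. , 110.2]), array([70.8, 41.3]), 85.58) 256
(array([459.4, -36.9]), array([74.1, 41.5]), 85.96) 293
```

View pics/hand2.png

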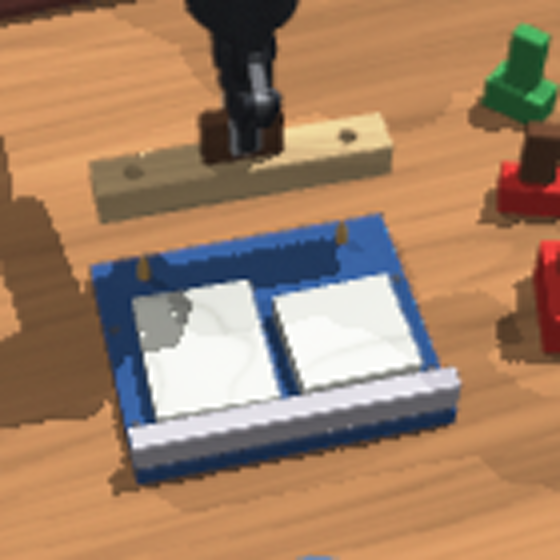

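```bash
cat > sp.py <<'E'
SX,SY=.4632,.0370
E
python3 - <<'E'
from seg import *; from sp import *
def trim(z):
    p=observe()["eef_pos"]; return np.array([SX,SY])-p[:2]
off=trim(0); move_l([SX+off[0],SY+off[1],.095],feed=.08); hold(.3); o=observe(); print(o["eef_pos"],o["ft_force"])
off=off+np.array([SX,SY])-o["eef_pos"][:2]
f=move_l([SX+off[0],SY+off[1],.0615],feed=.03,max_force=10); hold(.2); o=observe(); print(f,o["eef_pos"],o["ft_force"],o["torque"],o["time_s"])
E
```

```text
[0.46336514 0.0377089  0.09543344] [-0.70832272  0.014996   -3.85361167]
False [0.46299511 0.03703297 0.06159044] [ 1.48280231 -0.70574476 -2.81753976] [ 0.04246794 -0.06748129 -0.01081814] 18.6917
```

```bash
python3 - <<'E'
from seg import *; from sp import *
p=observe()["eef_pos"]
f=move_l([p[0],p[1],.059],feed=.03,max_force=6); o=observe(); print(f,o["eef_pos"],o["ft_force"])
gripper_to(.05); hold(.1); p=observe()["eef_pos"]; move_l([p[0],p[1],.16],feed=.15)
a=np.radians(66.5); x,y=.4632,.2864
movep([x,y,.17],[np.pi,0,a]); hold(.3); print(observe()["eef_pos"])
ex=np.array([np.cos(-.0759),np.sin(-.0759)]); ey=np.array([-ex[1],ex[0]])
for n in("top","scene"):
    im,P,K,T=grab(n); np.savez(n+"2.npz",im=im,P=P)
    B=np.stack([(P[...,:2]-[.5408,.0314])@ex,(P[...,:2]-[.5408,.0314])@ey],-1)
    j=(abs(B[...,0]+.078)<.035)&(abs(B[...,1])<.13)&(P[...,2]>.043)&(P[...,2]<.055); print(n,"jaw",rect(P[j][:,:2]),rect(B[j]),np.median(P[j][:,2]))
    H=hsv(im); w=(H[...,1]<50)&(H[...,2]>110)&(abs(P[...,2]-.04)<.005)
    for nm,lo,hi in(("short",.003,.12),("long",-.12,-.003)):
        m=w&(B[...,1]>lo)&(B[...,1]<hi)&(B[...,0]<.078)&(B[...,0]>-.055); print(nm,rect(B[m]),m.sum())
    m=w&(B[...,0]>.06); 
    fz=(P[...,2]>.0445)&(P[...,2]<.055)&(B[...,0]>.07)&(B[...,0]<.11)&(abs(B[...,1])<.13); print("fence",rect(B[fz]))
    t=box(P,.4,.52,.24,.33,.07,.1); print("packer",rect(P[t][:,:2]),t.sum())
print(observe()["time_s"])
E
```

```text
False [0.46330127 0.03701079 0.06144947] [-10.64732575  -0.13815653  21.42540319]
[0.46358753 0.28546687 0.17005786]
top jaw (array([463.1,  37.4]), array([218.6,  36. ]), 85.84) (array([-78. ,   0.1]), array([ 36. , 218.6]), 0.19) 0.04832020617510957
short (array([24.3, 54.5]), array([87.1, 90. ]), 0.91) 700
long (array([ 16.3, -52.3]), array([ 90.1, 112.5]), 88.75) 934
fence (array([87.6, -0.2]), array([237. ,  19.1]), 89.86)
packer (array([460.8, 285. ]), array([25.7, 18.2]), 66.77) 56
scene jaw (array([463.1,  36.9]), array([220.1,  41. ]), 85.99) (array([-77.9,  -0.4]), array([ 41. , 220.1]), 0.34) 0.04891566184314766
short (array([26.3, 54.6]), array([90.5, 91.2]), 0.67) 732
long (array([ 16.1, -51.7]), array([ 89.8, 116.2]), 88.76) 941
fence (array([85.1, -0.2]), array([ 29.5, 239.6]), 0.31)
packer (array([461.8, 287.5]), array([29.9, 21.5]), 63.95) 71
21.6833
```

```bash
python3 - <<'E'
from seg import *
a=np.radians(66.2); x,y=.4626,.2866
gripper_to(.05); movep([x,y,.13],[np.pi,0,a]); 
print(move_l([x,y,.040],feed=.08,max_force=8)); gripper_to(0,110); o=observe(); z0=o["eef_pos"][2]; print(o["opening"],o["grasp_force"],o["eef_pos"])
move_l([x,y,.17],feed=.15)
th=-.0759; ex=np.array([np.cos(th),np.sin(th)]); ey=np.array([-ex[1],ex[0]])
g=np.array([.5408,.0314])-.040*ex+.0545*ey
R=[np.pi,0,np.pi/2+th]
movep([*g,.17],R); hold(.3); off=g-observe()["eef_pos"][:2]
g1=g+off; move_l([*g1,.115],feed=.1); hold(.3); o=observe(); print(o["eef_pos"],g,o["tcp_rot"],o["ft_force"],o["time_s"],o["opening"],"z0",z0)
im,P,K,T=grab("scene"); save("gap",im[110:250,200:340],4); 
im2,P2,_,_=grab("top")
for n,Q in(("scene",P),("top",P2)):
    B=np.stack([(Q[...,:2]-[.5408,.0314])@ex,(Q[...,:2]-[.5408,.0314])@ey],-1)
    H=hsv(im if n=="scene" else im2); r=(abs(B[...,0]+.04)<.04)&(abs(B[...,1]-.055)<.05)&(Q[...,2]>.08)&(Q[...,2]<.12)&(H[...,1]>150)&((H[...,0]<8)|(H[...,0]>172)); print(n,r.sum(),rect(B[r]) if r.sum() else 0)
E
```

```text
False
0.016926329120938697 107.62930512428284 [0.46310454 0.28683595 0.04060251]
[0.50564954 0.0877268  0.11565835] [0.50504774 0.08877618] [ 3.14037618e+00 -8.86623040e-05  1.49490329e+00] [-0.17628943 -0.45245816 -0.93406194] 26.9917 0.016776091423903607 z0 0.04060251176750093
scene 210 (array([-37.9,  53.6]), array([55.9, 36.6]), 88.34)
top 0 0
```

View pics/gap.png

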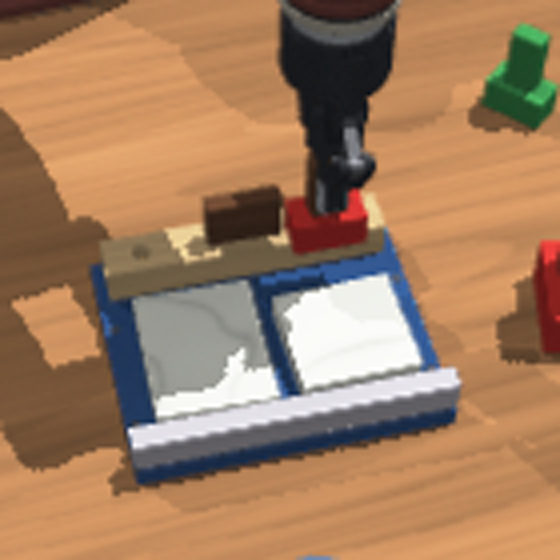

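```bash
python3 - <<'E'
from seg import *
th=-.0759; ex=np.array([np.cos(th),np.sin(th)]); ey=np.array([-ex[1],ex[0]])
g=np.array([.5408,.0314])-.040*ex+.0545*ey
move_l([*g,.085],feed=.1); hold(.2); o=observe(); print(o["eef_pos"][:2]-g,o["ft_force"])
g1=g+(g-o["eef_pos"][:2])
f=move_l([*g1,.0575],feed=.03,max_force=6); o=observe(); print(f,o["eef_pos"]-[*g,0],o["ft_force"],o["torque"],o["opening"],o["time_s"])
E
```

```text
[6.55526688e-04 2.71697972e-05] [ 0.22592218 -0.19616418 -1.67277442]
True [-1.07383199e-03 -6.06963706e-05  5.86132201e-02] [0.25566188 1.09938087 4.60805384] [ 0.00837188 -0.00477806  0.00505246] 0.016522920963021586 28.5583
```

```bash
python3 - <<'E'
from seg import *
th=-.0759; ex=np.array([np.cos(th),np.sin(th)])
hold(.4); p0=observe()["eef_pos"]; z=.0590
for s in (.003,.006,.009,.012,.0135,.015,.016,.017,.018,.019,.020,.021,.022):
    move_l([*(p0[:2]+s*ex),z],feed=.02); hold(.15); o=observe(); d=o["eef_pos"]-p0
    f=-o["ft_force"][:2]@ex; print(s,(d[:2]@ex*1e3).round(2),round(d[2]*1e3,2),"f",f.round(1),"T",o["torque"].round(2),round(o["time_s"],1))
    if f>16: break
E
```

```text
0.003 2.77 0.11 f -1.1 T [-0.03 -0.05  0.01] 29.5
0.006 5.93 0.26 f -0.3 T [-0.03 -0.03 -0.02] 29.9
0.009 8.78 0.21 f 1.3 T [0.23 0.35 0.07] 30.4
0.012 12.27 0.44 f 1.4 T [0.01 0.19 0.  ] 30.8
0.0135 13.51 0.38 f 1.7 T [-0.04  0.4   0.  ] 31.2
0.015 15.12 0.36 f 1.2 T [-0.03  0.36  0.02] 31.6
0.016 16.01 0.36 f 1.8 T [ 0.01  0.4  -0.03] 32.0
0.017 17.09 0.4 f 2.7 T [0.03 0.35 0.05] 32.4
0.018 17.24 0.27 f 5.6 T [0.08 0.94 0.01] 32.8
0.019 17.37 0.17 f 8.5 T [ 0.15  1.54 -0.01] 33.2
0.02 17.44 0.18 f 12.2 T [0.13 2.19 0.07] 33.6
0.021 17.51 0.2 f 14.9 T [ 0.16  2.8  -0.  ] 34.0
0.022 17.62 0.22 f 19.9 T [ 0.17  3.43 -0.05] 34.4
```

```bash
python3 - <<'E'
from seg import *
hold(.8); o=observe(); print(o["ft_force"],o["opening"],o["grasp_force"],o["eef_pos"],o["tcp_rot"])
th=-.0759; ex=np.array([np.cos(th),np.sin(th)]); ey=np.array([-ex[1],ex[0]])
for n in("scene","top"):
    im,Q,K,T=grab(n); 
    if n=="scene": save("end",im[110:250,200:340],4)
    B=np.stack([(Q[...,:2]-[.5408,.0314])@ex,(Q[...,:2]-[.5408,.0314])@ey],-1); H=hsv(im)
    w=(H[...,1]<50)&(H[...,2]>90)&(abs(Q[...,2]-.04)<.005)
    for nm,lo,hi in(("short",.003,.12),("long",-.12,-.003)):
        m=w&(B[...,1]>lo)&(B[...,1]<hi)&(B[...,0]<.082)&(B[...,0]>-.055); print(n,nm,rect(B[m]),m.sum())
    j=(abs(B[...,0]+.078)<.03)&(B[...,1]<-.03)&(B[...,1]>-.13)&(Q[...,2]>.043)&(Q[...,2]<.055); print("jaw",rect(B[j]),np.median(Q[j][:,2]))
E
```

```text
[-18.83233864   0.40561375  14.84645145] 0.0164361052423327 109.74009990692139 [0.52150078 0.08738442 0.05882088] [-3.12795371e+00  9.82076702e-04  1.49530848e+00]
scene short (array([36.6, 57.3]), array([101.4,  90.2]), 89.72) 682
scene long (array([ 21. , -51.8]), array([ 90. , 123.1]), 89.09) 945
jaw (array([-77.1, -70.3]), array([80.5, 39.6]), 87.96) 0.048650549231394724
top short (array([77.5, 58.4]), array([  8.6, 105.7]), 0.63) 47
top long (array([ 20.5, -61.5]), array([115. , 122.8]), 89.94) 942
jaw (array([-77.8, -69.8]), array([36. , 79.2]), 0.19) 0.04860921285841957
```

View pics/end.png

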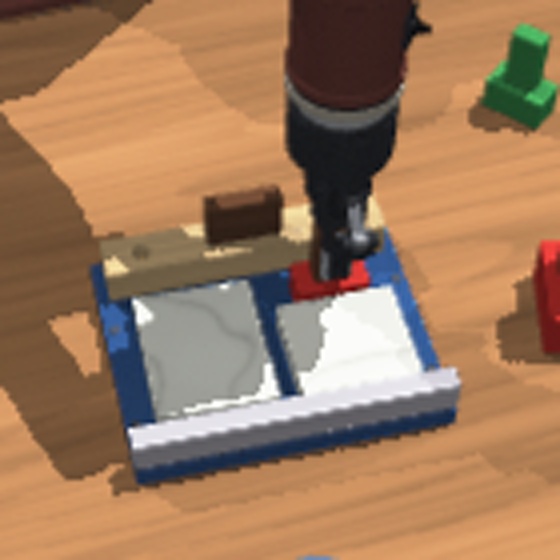

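The jaw is seated at about (240,245), the packer is down in the gap at (330,280), and the short tile is up against the fence at (360,375). The push reads 19 N and is steady.

```bash
python3 -c "
from plant import *
print(job_done())"
```

```text
the job is handed in; nothing more can be done
None
```

I handed the job in with the jaw seated and released, and the small red packer gripped in the short tile's gap, pressing that tile against the fence with about 19 N; `job_done()` returned no verdict, and the arm's hard stop and last picture are my only evidence the back edge is flush.

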